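# Stand the power supply over the hidden crossbar of a goods crate

### The job

Stand the bench power supply upright on the crate's springy plastic lid, in the middle of its width and centred over the timber crossbar hidden beneath it, so that it stands level and the lid does not sag. Find the crossbar first by pressing lightly along the lid with closed fingertips, taking care not to crease the sheet. Then carry the supply over, set it down gently and let go, leaving the other goods where they lie.

Things in the scene. Friction and masses are not known exactly. Their poses are not given: they have to be found in the camera images.
- crate: Low timber goods crate, 244 mm (its x) by 540 mm (its y), heavy, does not move. Origin mid-underside on the table, z up. Its lid's top is 110 mm above, flush with the side boards; at each y end an aluminium clamp strip over the lid, 250 to 274 mm from the middle, stands 12 mm above it. The crate is empty but for one crossbar under the lid.
- lid: The lid: opaque light-grey 4 mm plastic sheet, 198 mm (x) by 500 mm (y), held at its two y ends only; it bends down and springs back. Under 4 N it gives 1 to 10 mm in the open spans (more in the longer), about 0.8 mm 40 mm beside the crossbar's centre line, 0.3 mm over it. A push over 25 N with the fingers creases it. Origin: middle of its -y end edge, mid-thickness; axes as the crate's.
- lid_middle (a point): Middle of the lid's top face, axes as the crate's. The hidden timber crossbar touches the sheet's underside; it is 24 mm wide, runs the lid's full width along x, and its centre line lies anywhere up to 95 mm from this point, towards +y or -y. Beside it the supply sinks and leans; it stands level only when centred over it to about 15 mm.
- supply_handle (a point): Bench power supply: blue case 110 (x) x 84 (y) x 112 mm high, flat underside, loose, 0.8 to 1 kg; front with dark display and knobs at +x. On top a black carry handle: bar along x, 100 mm long, 16 mm wide (y), 14 mm thick, 27 mm clear above the case, 74 mm free between its two posts. This point: middle of the bar, 146 mm above the underside; z up.
- supply: The power supply as a whole; its origin is the middle of its flat underside, 146 mm below the handle point; z up, front to +x.
- hub_centre (a point): Bystander: dark network box, 100 x 80 x 34 mm, loose. Point at its centre.
- camera_centre (a point): Bystander: silver-grey still camera with a dark lens, body 40 x 104 x 62 mm, loose. Point at its centre.
- calculator_centre (a point): Bystander: dark desk calculator lying flat, 150 x 78 x 18 mm, loose. Point at its centre.

How it is judged (in metres and radians):
On the way, in this order (a step that is already met when the one before it is completed fails the run):
1. the fingertips press on the lid (over 1.5 N for 0.1 s), to feel for the crossbar (contact force between the fingers and lid above 1.5 N), for 0.1 s.
2. the power supply is lifted clear of the table (height (world z) of supply above 0.03 m), for 0.2 s.
At the end, for the whole second after the job is handed in: The supply stands on the lid, released and still: level within 0.009 rad, its underside no more than 1.5 mm below the lid's flat height, its middle within 130 mm of the lid's middle along the crate and 30 mm across it. It stands so only over the crossbar, to about 15 mm (z of supply in the frame of crate between 0.1085 and 0.1125 m and y of supply in the frame of crate between -0.13 and 0.13 m and x of supply in the frame of crate between -0.03 and 0.03 m and angle between supply's own z axis and vertical below 0.009 rad and linear speed of supply below 0.01 m/s and contact force between supply and lid above 5 N); the robot touches nothing.
It fails at once if the fingers press on the lid with more than 25 N (contact force between the fingers and lid above 25 N).
It fails at once if the supply is dropped or banged down: it presses on the lid while moving faster than 0.12 m/s (contact force between supply and lid above 3 N and linear speed of supply above 0.12 m/s).
It fails at once if the network box is moved more than 20 mm (distance of hub_centre from where it was at the start of the episode above 0.02 m).
It fails at once if the camera is moved more than 20 mm (distance of camera_centre from where it was at the start of the episode above 0.02 m).
It fails at once if the calculator is moved more than 20 mm (distance of calculator_centre from where it was at the start of the episode above 0.02 m).
It also fails if it takes over 72 s, if anything falls off the work surface, if the arm or the gripper's body presses on something with over 40 N, if the wrist force passes 120 N, or if a joint passes its speed limit or range.

### The arm

A 6-joint arm with a two-finger parallel gripper is mounted at the origin on the work surface. World frame = base frame: x ahead of the robot, y to its left, z up, the work surface at z = 0. Lengths are in mm, angles in rad, forces in N, time in s.
With the tool pointing down it reaches from about 350 to 775 mm from the base axis. Payload 7.3 kg.
Tool frame: the origin (TCP) lies midway between the tips of the shut fingers; the grasp point (between the pads) lies bot.tcp_to_grasp behind it (bot.tcp_to_grasp is the distance from the TCP to the grasp point, in mm); z points along the fingers, y is the direction in which the jaws open and shut (so a half turn about z gives the same grasp; the last joint's range is limited). The gripper opens to 92 mm and grips with 3 to 60 N. Pads are 19 mm wide; open, the fingers measure 130 mm over their backs; the gripper's body (75 mm by 190 mm) begins 47 mm behind the grasp point.
Start: joints at [-1.284, 0.342, 1.524, -0, 1.275, -0.146], TCP at [220.216, -476.602, 226.741] pointing down, gripper open.
Joint ranges: [-2.53, 2.53], [-0.77, 2.02], [0.04, 2.7], [-1, 4.14], [0.28, 2.66], [-3.11, 3.11]. Speed limits (rad/s): [2.57, 2.57, 3.14, 3.14, 3.14, 3.14].

### API

Orientations are given as [roll, pitch, yaw] about the fixed x, y, z axes, in that order (R = Rz(yaw) Ry(pitch) Rx(roll)).
In Python, from plant import bot gives the robot as it stands.
- The arm moves only by the shell command python3 -m inch 'ROWS'. ROWS is JSON, one flat list of numbers, 7 for each row, row after row: the shift along the world's x, y, z in cm, then the turn, a rotation vector about the world's x, y, z in degrees, then the gripper command: -1 is shut, 1 is fully open, values between are in proportion. In form: [tx, ty, tz, ax, ay, az, fingers, tx, ty, tz, ax, ay, az, fingers, ...]. A call has exactly 5 rows; each row is the pose to reach, as a shift and turn from the pose measured when the call began; what a row does not reach only later rows make up. A row lasts 1/10 s, in which the tool goes at most 50 mm and 8.59 degrees, less where a joint would pass 70% of its speed; a pose out of reach is approached as far as the arm can. A call with a gripper value outside its range is refused whole. The fingers move at their own pace and stop on an object; the grip force is fixed at half the most. Time passes only in rows, so rows that repeat a pose let the fingers close, or fill a call up. It gives the time, the measured TCP pose, the force and the opening at its end, in the units of the state.
- bot.get_obs(): the state, without advancing time (a new reading comes with each control period).
- bot.capture(name): name is "scene" or "side" or "wrist"; returns the picture (480x640x3 uint8, red, green, blue); there is no depth.
- bot.calibration(name): a dict with "fx", "fy", "cx", "cy" (pixels), "cam_to_world" (4x4, takes a point from camera to world coordinates). Camera axes: x right, y down, z forward; pixel columns grow to the right and rows downward; lengths in mm; the calibration is good to about 2 mm. A picture is of the moment at which its call begins: read the wrist's pose just before it. calibration takes no time and is no camera call; for the wrist camera it gives the pose at the moment of the call.
- bot.close_job(): hands the job in, once; it reports no verdict.
The state is a dict: "time": time; "joint_positions": joint angles; "dq": joint speeds; "tau": joint torques, N m; "tool_pos": TCP position; "tcp_rot": TCP orientation; "contact_force": force on the tool from outside, world axes, zero at the start; "moment": the same for the moment, N m; "grip_width": finger opening in mm.
Only numpy, scipy, OpenCV 4.12 (cv2) and the standard library are available. Lean on these libraries where they do the work, as an engineer would, in place of code of your own. Each camera call takes 0.05 s, during which the arm holds its last target.

## Working session

There is one attempt and no reset: what is moved stays moved. The work goes in short steps, Python scripts to look and compute and a shell command to move; the robot and the scene stay as the last step left them, time stands still between calls to the robot, and variables do not carry over. Pictures are saved under pics/ and viewed, and the job is handed in when it is done.

```bash
ls; mkdir -p pics; python3 - <<'E'
from plant import bot
import cv2
o=bot.get_obs();print(o, bot.tcp_to_grasp)
for n in ["scene","side"]:
    im=bot.capture(n);cv2.imwrite(f"pics/{n}0.png",im[:,:,::-1])
    c=bot.calibration(n);print(n,{k:(v if k!='cam_to_world' else v) for k,v in c.items()})
E
```

```text
pics
{'time': 0.0, 'joint_positions': array([-1.28398618e+00,  3.42759976e-01,  1.52500535e+00,  1.56181695e-05,
        1.27535906e+00, -1.45999326e-01]), 'dq': array([-0.00112339, -0.00131814,  0.00054585, -0.00015627,  0.00064767,
       -0.00071701]), 'tau': array([ 1.08306347e-03, -4.31236660e+01, -2.44221604e+01,  7.19236792e-02,
        5.59701410e-02, -1.09149125e-04]), 'tool_pos': array([ 220.11071473, -476.20180249,  226.02968274]), 'tcp_rot': array([-3.14007939e+00, -2.37613597e-04,  4.32804739e-01]), 'contact_force': array([ 1.36359504, -0.74074689,  0.22157368]), 'moment': array([ 0.02057245, -0.00580071,  0.02126833]), 'grip_width': 91.86462532145188} 18.8
scene {'fx': 523.7719495720945, 'fy': 523.7719495720945, 'cx': 319.0769962163779, 'cy': 233.8153930720626, 'cam_to_world': array([[ 1.79752136e-01,  6.99047056e-01, -6.92114429e-01,
         1.37431066e+03],
       [ 9.83632313e-01, -1.36676975e-01,  1.17417538e-01,
        -1.45349047e+02],
       [-1.25157224e-02, -7.01892170e-01, -7.12173251e-01,
         9.07077988e+02],
       [ 0.00000000e+00,  0.00000000e+00,  0.00000000e+00,
         1.00000000e+00]])}
side {'fx': 444.1538168645852, 'fy': 444.1538168645852, 'cx': 313.08762509977055, 'cy': 245.59927227596125, 'cam_to_world': array([[-8.79990774e-01, -3.00854597e-01,  3.67563259e-01,
         2.16236212e+02],
       [-4.74587758e-01,  5.25034250e-01, -7.06473988e-01,
         7.43967637e+02],
       [ 1.95626470e-02, -7.96131615e-01, -6.04807205e-01,
         7.58092568e+02],
       [ 0.00000000e+00,  0.00000000e+00,  0.00000000e+00,
         1.00000000e+00]])}
```

View pics/scene0.png

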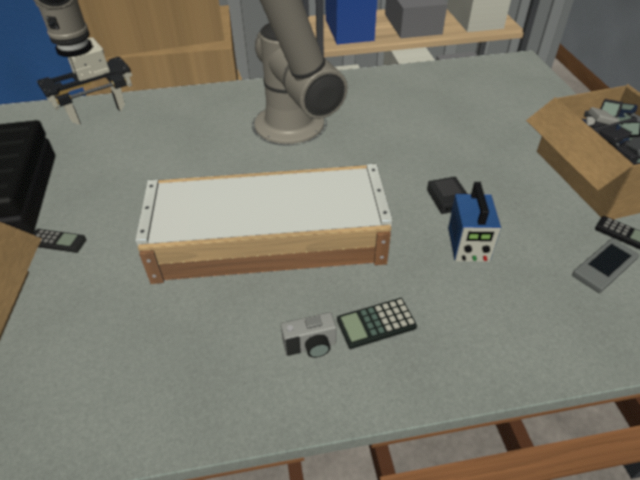

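View pics/side0.png

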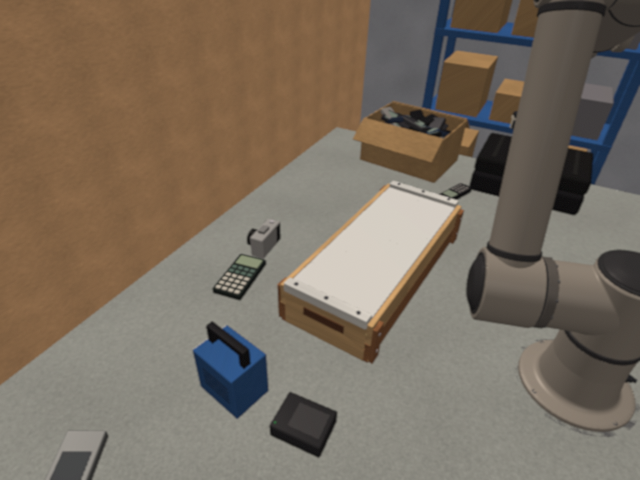

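Scene: the crate's lid spans about (150–380, 170–240), with the supply at (475,230), handle at (480,203), hub at (445,193), camera at (310,335) and calculator at (377,322). Side view: handle bar runs (212,328)–(245,360). Next, enlarged crops for the corners.

```bash
python3 - <<'E'
import cv2
a=cv2.imread("pics/scene0.png");b=cv2.imread("pics/side0.png")
cv2.imwrite("pics/c1.png",cv2.resize(a[160:280,130:400],None,fx=2.9,fy=2.9,interpolation=3))
cv2.imwrite("pics/c2.png",cv2.resize(a[170:270,420:510],None,fx=6,fy=6,interpolation=3))
cv2.imwrite("pics/c3.png",cv2.resize(b[310:420,185:285],None,fx=5,fy=5,interpolation=3))
E
```

```text
(no output)
```

View pics/c1.png

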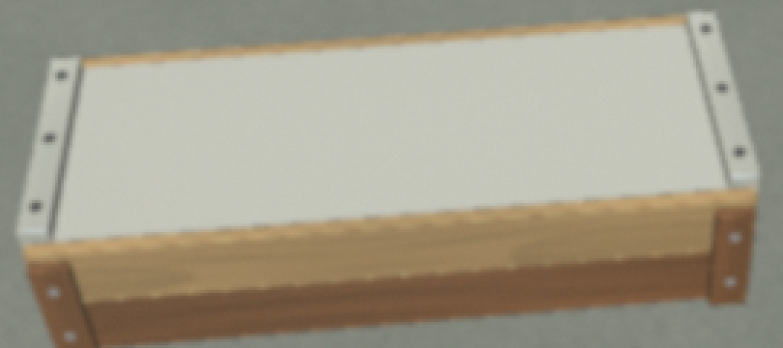

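View pics/c2.png

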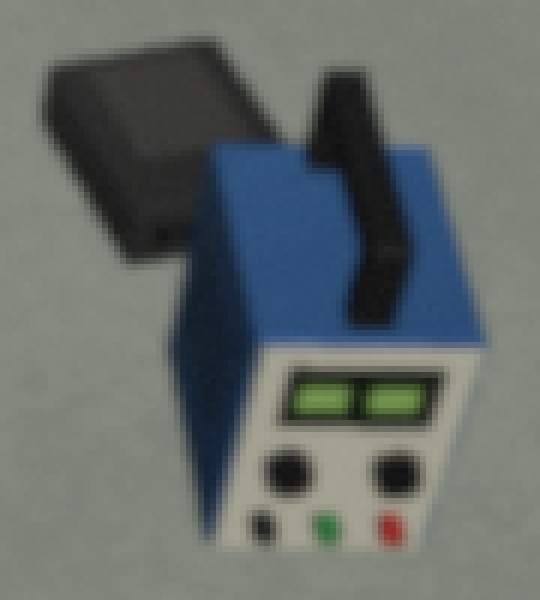

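View pics/c3.png

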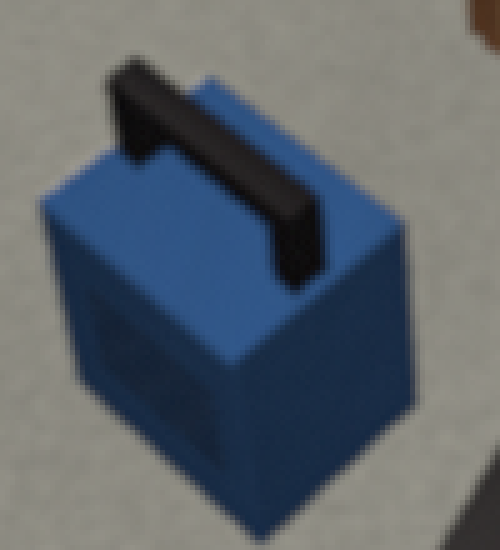

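```bash
cat > h.py <<'E'
import numpy as np
from plant import bot
def ray(n,px,z,c=None):
    c=c or bot.calibration(n);T=np.array(c["cam_to_world"])
    px=np.atleast_2d(np.array(px,float))
    d=np.c_[(px[:,0]-c["cx"])/c["fx"],(px[:,1]-c["cy"])/c["fy"],np.ones(len(px))]@T[:3,:3].T
    s=(z-T[2,3])/d[:,2]
    return T[:3,3]+d*s[:,None]
def uncrop(p,s,x,y): p=np.array(p,float);return (p+.5)/s-.5+[x,y]
E
python3 - <<'E'
from h import *
np.set_printoptions(precision=1,suppress=True)
P=ray("scene",uncrop([[52,57],[20,234],[757,173],[714,13]],2.9,130,160),122)
print(P,P.mean(0)); 
for i in range(4): d=P[(i+1)%4]-P[i];print(np.linalg.norm(d),np.degrees(np.arctan2(d[1],d[0])))
L=ray("scene",uncrop([[84,66],[52,241],[728,188],[685,24]],2.9,130,160),110);print("lid",L.mean(0))
for n,q,s,x,y in [("scene",[[212,143],[258,345],[487,345],[432,146]],6,420,170),("side",[[42,202],[210,78],[405,225],[235,362]],5,185,310)]:
    P=ray(n,uncrop(q,s,x,y),112);print(n,P,P.mean(0))
    for i in range(4): d=P[(i+1)%4]-P[i];print(np.linalg.norm(d),np.degrees(np.arctan2(d[1],d[0])))
# handle top side view ends c3 
print(ray("side",uncrop([[108,75],[135,58],[320,195],[285,218]],5,185,310),153))
print(ray("scene",uncrop([[328,70],[365,70],[410,245],[366,245]],6,420,170),153))
# hub top
print(ray("scene",uncrop([[50,66],[212,40],[285,145],[130,235]],6,420,170),34))
E
```

```text
[[ 356.  -380.7  122. ]
 [ 557.  -394.1  122. ]
 [ 597.8  143.7  122. ]
 [ 405.2  161.3  122. ]] [ 479.  -117.4  122. ]
201.39005193467597 -3.807944065896684
539.3665271493081 85.65823454249535
193.4703633391752 174.77957456629005
544.2675167018758 -95.17698611224688
lid [ 477.8 -117.8  110. ]
scene [[533.4 315.2 112. ]
 [640.8 292.  112. ]
 [656.5 372.  112. ]
 [551.2 396.6 112. ]] [595.5 344.  112. ]
109.9118694106517 -12.191670758395889
81.5052500473004 78.91874728629136
108.07728580576153 166.84701341342324
83.30363152889274 -102.37757217486778
side [[649.6 375.4 112. ]
 [633.3 296.8 112. ]
 [528.6 319.7 112. ]
 [547.  396.9 112. ]] [589.6 347.2 112. ]
80.29050479377206 -101.71735619469136
107.22949760769175 167.70028493734986
79.40608640393735 76.57404410726109
104.85650347222747 -11.810328513767173
[[639.8 342.1 153. ]
 [636.6 330.7 153. ]
 [541.3 350.  153. ]
 [545.9 364.  153. ]]
[[546.  348.3 153. ]
 [548.6 361.7 153. ]
 [641.7 339.8 153. ]
 [638.7 324.7 153. ]]
[[389.5 310.2  34. ]
 [386.3 384.8  34. ]
 [458.  389.9  34. ]
 [498.5 307.4  34. ]]
```

Crate is centred at about (478, -118) with yaw ≈ -4.6°. The supply is at about (593, 345) with yaw ≈ -12°. I'll go to the lid with the fingers shut.

```bash
python3 -m inch '[3.2,3.4,-0.6,0,0,-6,-1, 6.4,6.8,-1.2,0,0,-12,-1, 9.6,10.2,-1.8,0,0,-18,-1, 12.8,13.6,-2.4,0,0,-24,-1, 16,17,-3,0,0,-29.4,-1]'; python3 -m inch '[3,3.3,-1,0,0,0,-1, 6,6.6,-2,0,0,0,-1, 9,9.8,-4,0,0,0,-1, 9,9.8,-4,0,0,0,-1, 9,9.8,-4,0,0,0,-1]'
```

```text
time: 0.6
tool_pos: [380.9, -304.6, 195.7]
tcp_rot: [-3.14, 0.0, -0.085]
contact_force: [0.6, -1.0, 0.9]
grip_width: 56.7
time: 1.1
tool_pos: [471.0, -205.6, 154.9]
tcp_rot: [-3.139, 0.002, -0.082]
contact_force: [0.8, 0.7, -0.2]
grip_width: 16.7
```

```bash
python3 -m inch '[0,0,-1.5,0,0,0,-1, 0,0,-3,0,0,0,-1, 0,0,-3.7,0,0,0,-1, 0,0,-3.9,0,0,0,-1, 0,0,-4,0,0,0,-1]';python3 -m inch '[0,0,-0.1,0,0,0,-1, 0,0,-0.2,0,0,0,-1, 0,0,-0.3,0,0,0,-1, 0,0,-0.3,0,0,0,-1, 0,0,-0.3,0,0,0,-1]'
```

```text
time: 1.6
tool_pos: [470.8, -206.4, 115.3]
tcp_rot: [-3.14, 0.001, -0.083]
contact_force: [-0.1, -0.4, 0.4]
grip_width: 0.3
time: 2.1
tool_pos: [470.9, -206.3, 112.4]
tcp_rot: [-3.14, 0.001, -0.083]
contact_force: [0.5, 1.0, 0.3]
grip_width: -0.0
```

```bash
python3 -m inch '[0,0,-0.05,0,0,0,-1, 0,0,-0.1,0,0,0,-1, 0,0,-0.15,0,0,0,-1, 0,0,-0.15,0,0,0,-1, 0,0,-0.15,0,0,0,-1]'
```

```text
time: 2.6
tool_pos: [470.9, -206.3, 110.9]
tcp_rot: [-3.14, 0.001, -0.083]
contact_force: [1.2, -0.9, -0.3]
grip_width: 0.5
```

```bash
python3 -m inch '[0,0,-0.05,0,0,0,-1, 0,0,-0.1,0,0,0,-1, 0,0,-0.1,0,0,0,-1, 0,0,-0.1,0,0,0,-1, 0,0,-0.1,0,0,0,-1]';python3 -m inch '[0,0,-0.05,0,0,0,-1, 0,0,-0.1,0,0,0,-1, 0,0,-0.1,0,0,0,-1, 0,0,-0.1,0,0,0,-1, 0,0,-0.1,0,0,0,-1]'
```

```text
time: 3.1
tool_pos: [470.9, -206.3, 109.9]
tcp_rot: [-3.14, 0.001, -0.083]
contact_force: [-0.4, -0.4, -0.6]
grip_width: 0.0
time: 3.6
tool_pos: [470.9, -206.4, 108.9]
tcp_rot: [-3.14, 0.001, -0.083]
contact_force: [-0.7, 0.4, 1.0]
grip_width: 0.4
```

```bash
python3 -m inch '[0,0,-0.05,0,0,0,-1, 0,0,-0.1,0,0,0,-1, 0,0,-0.15,0,0,0,-1, 0,0,-0.2,0,0,0,-1, 0,0,-0.2,0,0,0,-1]'; python3 -m inch '[0,0,-0.05,0,0,0,-1, 0,0,-0.1,0,0,0,-1, 0,0,-0.1,0,0,0,-1, 0,0,-0.1,0,0,0,-1, 0,0,-0.1,0,0,0,-1]'
```

```text
time: 4.1
tool_pos: [471.0, -206.4, 106.9]
tcp_rot: [-3.14, 0.001, -0.083]
contact_force: [0.0, 0.0, 2.9]
grip_width: 0.3
time: 4.6
tool_pos: [471.0, -206.4, 106.0]
tcp_rot: [-3.14, 0.001, -0.083]
contact_force: [-0.3, 1.5, 2.9]
grip_width: 0.5
```

```bash
python3 -m inch '[0,0,0.7,0,0,0,-1, 0.2,2.5,0.7,0,0,0,-1, 0.2,2.5,0.4,0,0,0,-1, 0.2,2.5,0.3,0,0,0,-1, 0.2,2.5,0.25,0,0,0,-1]'
```

```text
time: 5.1
tool_pos: [473.0, -181.7, 108.4]
tcp_rot: [-3.14, 0.001, -0.083]
contact_force: [-0.0, 0.4, 1.7]
grip_width: 0.4
```

```bash
python3 -m inch '[0,0,0.4,0,0,0,-1, 0.2,2.5,0.4,0,0,0,-1, 0.2,2.5,0.1,0,0,0,-1, 0.2,2.5,0,0,0,0,-1, 0.2,2.5,0,0,0,0,-1]'
```

```text
time: 5.6
tool_pos: [475.1, -157.2, 108.5]
tcp_rot: [-3.14, 0.001, -0.084]
contact_force: [-0.5, 1.6, 2.0]
grip_width: 0.7
```

```bash
python3 -m inch '[0,0,0.4,0,0,0,-1, 0.2,2.5,0.4,0,0,0,-1, 0.2,2.5,0.1,0,0,0,-1, 0.2,2.5,0,0,0,0,-1, 0.2,2.5,0,0,0,0,-1]'
```

```text
time: 6.1
tool_pos: [477.2, -132.6, 108.7]
tcp_rot: [-3.14, 0.001, -0.084]
contact_force: [-0.4, 2.6, 2.9]
grip_width: 0.6
```

```bash
python3 -m inch '[0,0,0.4,0,0,0,-1, 0.2,2.5,0.4,0,0,0,-1, 0.2,2.5,0.1,0,0,0,-1, 0.2,2.5,0,0,0,0,-1, 0.2,2.5,0,0,0,0,-1]'
```

```text
time: 6.6
tool_pos: [479.4, -107.2, 109.4]
tcp_rot: [-3.138, 0.0, -0.084]
contact_force: [-0.8, 7.0, 9.2]
grip_width: 0.5
```

```bash
python3 -m inch '[0,0,0.4,0,0,0,-1, 0.12,1.5,0.4,0,0,0,-1, 0.12,1.5,0.2,0,0,0,-1, 0.12,1.5,0.05,0,0,0,-1, 0.12,1.5,0.05,0,0,0,-1]'
```

```text
time: 7.1
tool_pos: [480.5, -91.9, 110.1]
tcp_rot: [-3.138, 0.001, -0.083]
contact_force: [-1.2, 2.7, 7.2]
grip_width: 0.5
```

```bash
python3 -m inch '[0,0,0.4,0,0,0,-1, 0.12,1.5,0.4,0,0,0,-1, 0.12,1.5,0.1,0,0,0,-1, 0.12,1.5,-0.02,0,0,0,-1, 0.12,1.5,-0.02,0,0,0,-1]'
```

```text
time: 7.6
tool_pos: [481.6, -76.7, 110.2]
tcp_rot: [-3.137, 0.001, -0.083]
contact_force: [-1.7, 4.5, 7.9]
grip_width: 0.2
```

```bash
python3 -m inch '[0,0,0.4,0,0,0,-1, 0.12,1.5,0.4,0,0,0,-1, 0.12,1.5,0.1,0,0,0,-1, 0.12,1.5,-0.02,0,0,0,-1, 0.12,1.5,-0.02,0,0,0,-1]'
```

```text
time: 8.1
tool_pos: [482.7, -61.8, 110.2]
tcp_rot: [-3.136, 0.001, -0.083]
contact_force: [-0.7, 3.9, 5.7]
grip_width: 0.3
```

```bash
python3 -m inch '[0,0,0.4,0,0,0,-1, 0.12,1.5,0.4,0,0,0,-1, 0.12,1.5,0.1,0,0,0,-1, 0.12,1.5,-0.03,0,0,0,-1, 0.12,1.5,-0.03,0,0,0,-1]'; python3 -m inch '[0,0,0.4,0,0,0,-1, 0.12,1.5,0.4,0,0,0,-1, 0.12,1.5,0.1,0,0,0,-1, 0.12,1.5,-0.03,0,0,0,-1, 0.12,1.5,-0.03,0,0,0,-1]'
```

```text
time: 8.6
tool_pos: [483.9, -47.0, 110.1]
tcp_rot: [-3.136, 0.001, -0.083]
contact_force: [-1.7, 3.4, 3.8]
grip_width: 0.1
time: 9.1
tool_pos: [485.1, -32.2, 109.8]
tcp_rot: [-3.136, 0.001, -0.083]
contact_force: [-0.4, 3.0, 3.2]
grip_width: 0.7
```

```bash
python3 -m inch '[0,0,0.4,-0.3,0,0,-1, -0.1,-1.3,0.4,-0.3,0,0,-1, -0.1,-1.3,0.1,-0.3,0,0,-1, -0.1,-1.3,-0.06,-0.3,0,0,-1, -0.1,-1.3,-0.06,-0.3,0,0,-1]'; python3 -m inch '[0,0,0,0,0,0,-1,0,0,0,0,0,0,-1,0,0,0,0,0,0,-1,0,0,0,0,0,0,-1,0,0,0,0,0,0,-1]'
```

```text
time: 9.6
tool_pos: [484.3, -46.5, 109.8]
tcp_rot: [3.141, -0.0, -0.084]
contact_force: [-2.7, -4.7, 8.0]
grip_width: 0.2
time: 10.1
tool_pos: [484.3, -46.7, 109.9]
tcp_rot: [3.14, -0.0, -0.084]
contact_force: [-1.7, -0.3, 5.6]
grip_width: 0.5
```

```bash
python3 -m inch '[0,0,0.5,0,0,0,-1, -0.26,-3.2,0.5,0,0,0,-1, -0.51,-6.4,0.5,0,0,0,-1, -0.51,-6.4,0.1,0,0,0,-1, -0.51,-6.4,-0.01,0,0,0,-1]'; python3 -m inch '[0,0,0,0,0,0,-1,0,0,0,0,0,0,-1,0,0,0,0,0,0,-1,0,0,0,0,0,0,-1,0,0,0,0,0,0,-1]';python3 -m inch '[0,0,-0.03,0,0,0,-1,0,0,-0.05,0,0,0,-1,0,0,-0.05,0,0,0,-1,0,0,-0.05,0,0,0,-1,0,0,-0.05,0,0,0,-1]'
```

```text
time: 10.6
tool_pos: [479.2, -111.6, 109.7]
tcp_rot: [3.14, -0.0, -0.085]
contact_force: [-0.5, -3.5, 5.4]
grip_width: 0.7
time: 11.1
tool_pos: [479.3, -111.2, 109.9]
tcp_rot: [3.14, -0.001, -0.085]
contact_force: [-0.9, -1.1, 4.0]
grip_width: 0.3
time: 11.6
tool_pos: [479.3, -111.2, 109.6]
tcp_rot: [3.14, -0.001, -0.085]
contact_force: [-1.9, -0.3, 6.0]
grip_width: 0.3
```

```bash
python3 -m inch '[0,0,0.5,0,0,0,-1, 0.1,1.3,0.5,0,0,0,-1, 0.1,1.3,0.2,0,0,0,-1, 0.1,1.3,0.05,0,0,0,-1, 0.1,1.3,0.01,0,0,0,-1]'; python3 -m inch '[0,0,0,0,0,0,-1,0,0,0,0,0,0,-1,0,0,0,0,0,0,-1,0,0,0,0,0,0,-1,0,0,0,0,0,0,-1]';python3 -m inch '[0,0,0.5,0,0,0,-1, 0.17,2.1,0.5,0,0,0,-1, 0.34,4.2,0.5,0,0,0,-1, 0.34,4.2,0.1,0,0,0,-1, 0.34,4.2,0,0,0,0,-1]'; python3 -m inch '[0,0,0,0,0,0,-1,0,0,0,0,0,0,-1,0,0,0,0,0,0,-1,0,0,0,0,0,0,-1,0,0,0,0,0,0,-1]'
```

```text
time: 12.1
tool_pos: [480.1, -97.1, 109.9]
tcp_rot: [3.141, -0.0, -0.084]
contact_force: [-2.3, 4.0, 11.0]
grip_width: 0.4
time: 12.6
tool_pos: [480.1, -97.0, 110.1]
tcp_rot: [3.141, -0.0, -0.084]
contact_force: [-2.2, 0.1, 5.7]
grip_width: 0.5
time: 13.1
tool_pos: [483.4, -54.1, 110.1]
tcp_rot: [-3.14, 0.0, -0.084]
contact_force: [-2.8, 7.5, 11.6]
grip_width: 0.7
time: 13.6
tool_pos: [483.5, -54.4, 110.2]
tcp_rot: [-3.14, -0.0, -0.084]
contact_force: [-1.5, 3.1, 5.7]
grip_width: 0.1
```

Stiffness is symmetric about y ≈ -76 in world coordinates: nearly equal at -97/-54 and at -111/-47. That puts the crossbar near y = -76, with the lid's centre line there at x ≈ 482. Now to the supply.

```bash
python3 -m inch '[0,0,4,0,0,0,-1, 0.5,2,8,0,0,0,-1, 1.7,6.5,10,0,0,0,1, 3,11.2,12,0,0,-2,1, 4.2,15.9,13,0,0,-4,1]'; python3 -m inch '[1.3,4.7,0,0,0,-1,1, 2.6,9.4,0,0,0,-2,1, 3.9,14.1,0,0,0,-3,1, 5.2,18.8,0,0,0,-3.2,1, 6.5,23.5,0,0,0,-3.2,1]'
```

```text
time: 14.1
tool_pos: [525.9, 102.3, 241.2]
tcp_rot: [-3.141, -0.003, -0.157]
contact_force: [0.7, 0.0, -0.6]
grip_width: 19.9
time: 14.6
tool_pos: [591.6, 338.3, 240.5]
tcp_rot: [3.141, -0.003, -0.214]
contact_force: [0.5, -0.4, 0.9]
grip_width: 59.9
```

```bash
python3 -m inch '[0.1,0.7,0,0,0,0,1,0.1,0.7,0,0,0,0,1,0.1,0.7,0,0,0,0,1,0.1,0.7,0,0,0,0,1,0.1,0.7,0,0,0,0,1]'; python3 - <<'E'
from h import *
import cv2,pickle
c=bot.calibration("wrist");im=bot.capture("wrist");cv2.imwrite("pics/w1.png",im[:,:,::-1]);pickle.dump(c,open("w1.pkl","wb"))
im=bot.capture("side");cv2.imwrite("pics/s1.png",im[:,:,::-1])
print(bot.get_obs()["tool_pos"])
E
```

```text
time: 15.1
tool_pos: [592.9, 343.8, 241.2]
tcp_rot: [3.141, -0.004, -0.216]
contact_force: [-0.1, 0.2, 0.2]
grip_width: 91.4
[592.86619383 344.28937823 241.13927954]
```

View pics/w1.png

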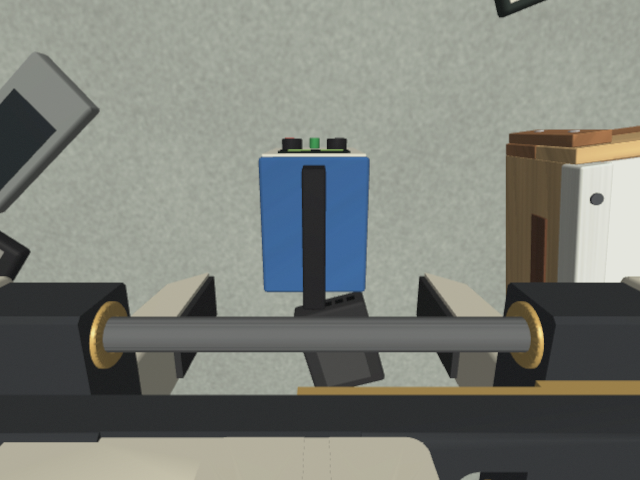

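View pics/s1.png

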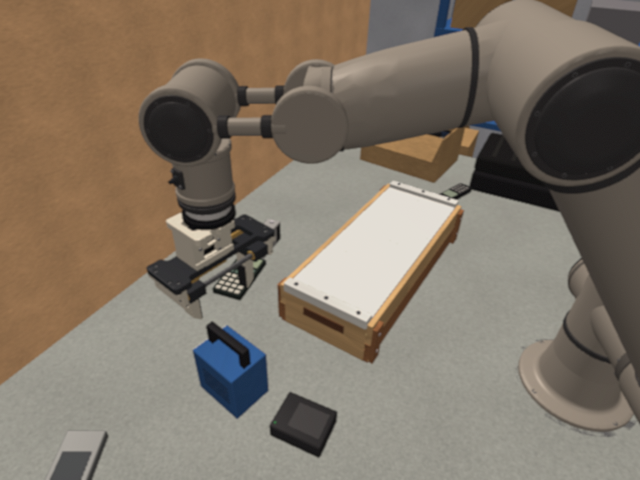

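The wrist view shows the handle (columns 303–326, front end at row 166) parallel to the tool's x and centred between the fingers.

```bash
python3 - <<'E'
from h import *
import pickle
c=pickle.load(open("w1.pkl","rb"))
P=ray("wrist",[[303,167],[326,167],[302.5,305],[325.5,305]],153,c);print(P)
f=P[:2].mean(0);d=f-P[2:].mean(0);d/=np.linalg.norm(d);print(np.degrees(np.arctan2(d[1],d[0])),f-50*d)
Q=ray("wrist",[[261,157],[369,156],[366,291],[265,291]],112,c);print(Q,Q.mean(0))
E
```

```text
[[643.52869702 341.4737381  153.        ]
 [640.36383809 327.03081435 153.        ]
 [549.04012259 363.45809764 153.        ]
 [545.53450491 347.48443583 153.        ]]
-12.63470388831913 [593.15704485 345.18899179 153.        ]
[[653.95979571 372.5366656  112.        ]
 [637.4698375  293.86357559 112.        ]
 [530.97892566 315.58283049 112.        ]
 [548.73738824 396.51452171 112.        ]] [592.78648678 344.62439835 112.        ]
```

```bash
python3 -m inch '[0,0.08,-3,0,0.2,0,1, 0,0.08,-6.5,0,0.2,0,1, 0,0.08,-9.5,0,0.2,0,1, 0,0.08,-11,0,0.2,0,1, 0,0.08,-11.3,0,0.2,0,1]'; python3 -m inch '[0,0,0,0,0,0,-1,0,0,0,0,0,0,-1,0,0,0,0,0,0,-1,0,0,0,0,0,0,-1,0,0,0,0,0,0,-1]'; python3 -m inch '[0,0,0,0,0,0,-1,0,0,0,0,0,0,-1,0,0,0,0,0,0,-1,0,0,0,0,0,0,-1,0,0,0,0,0,0,-1]'
```

```text
time: 15.7
tool_pos: [591.8, 344.0, 125.8]
tcp_rot: [3.138, 0.003, -0.216]
contact_force: [-0.1, 0.3, -0.6]
grip_width: 91.6
time: 16.2
tool_pos: [592.0, 344.2, 126.5]
tcp_rot: [3.139, 0.002, -0.216]
contact_force: [0.2, -0.1, 1.5]
grip_width: 56.6
time: 16.7
tool_pos: [592.1, 344.5, 126.6]
tcp_rot: [3.139, 0.002, -0.216]
contact_force: [-0.4, 3.2, 1.5]
grip_width: 16.2
```

```bash
python3 -m inch '[0,0,0.5,0,0,0,-1,0,0,1.5,0,0,0,-1,0,0,3,0,0,0,-1,0,0,4.5,0,0,0,-1,0,0,6,0,0,0,-1]'; python3 -m inch '[0,0,2,0,0,0,-1,0,0,4,0,0,0,-1,0,0,6,0,0,0,-1,0,0,8,0,0,0,-1,0,0,9,0,0,0,-1]'; python3 -m inch '[0,0,0,0,0,0,-1,0,0,0,0,0,0,-1,0,0,0,0,0,0,-1,0,0,0,0,0,0,-1,0,0,0,0,0,0,-1]'; python3 - <<'E'
from h import *
import cv2
for n in ["side","scene"]:
    im=bot.capture(n);cv2.imwrite(f"pics/{n}2.png",im[:,:,::-1])
E
```

```text
time: 17.2
tool_pos: [591.6, 344.1, 186.6]
tcp_rot: [3.138, 0.004, -0.216]
contact_force: [-0.2, -0.8, -8.6]
grip_width: 15.5
time: 17.7
tool_pos: [591.8, 344.2, 278.4]
tcp_rot: [3.139, 0.002, -0.216]
contact_force: [0.7, 0.0, -8.9]
grip_width: 15.5
time: 18.2
tool_pos: [591.6, 344.1, 277.5]
tcp_rot: [3.138, 0.003, -0.216]
contact_force: [-0.4, -0.1, -8.6]
grip_width: 15.8
```

View pics/side2.png

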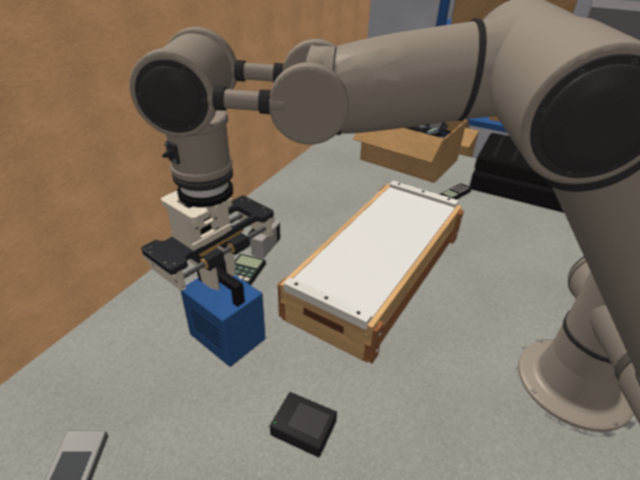

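View pics/scene2.png

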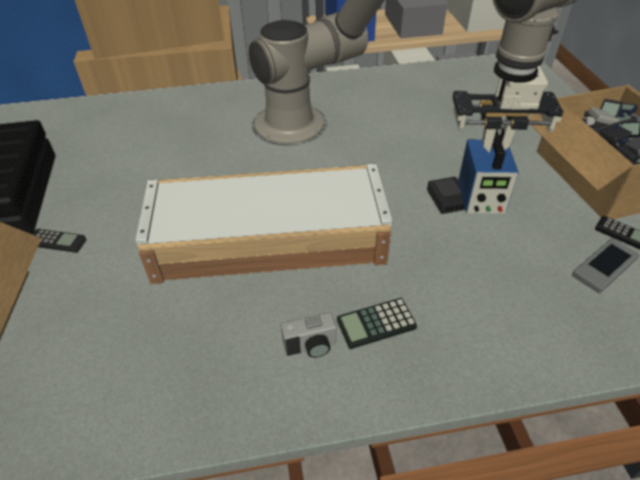

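It is gripped and hangs level; the side view shows it clear of the table. The force reads 8.6–8.9 N, so about 0.9 kg. Carry it over the crate.

```bash
python3 -m inch '[-0.4,-1.5,0,0,0,0.5,-1, -1.1,-4.2,0,0,0,1.5,-1, -1.9,-7.2,0,0,0,2.5,-1, -2.7,-10.2,0,0,0,3.5,-1, -3.5,-13.2,0,0,0,4.5,-1]'; python3 -m inch '[-0.8,-3,0,0,0,1,-1, -1.6,-6,0,0,0,2,-1, -2.4,-9,0,0,0,3,-1, -3.2,-12,0,0,0,3.1,-1, -4,-15,0,0,0,3.1,-1]'
```

```text
time: 18.8
tool_pos: [556.2, 211.1, 278.1]
tcp_rot: [3.139, 0.002, -0.136]
contact_force: [0.6, 0.0, -8.2]
grip_width: 15.9
time: 19.3
tool_pos: [515.7, 59.9, 278.5]
tcp_rot: [3.138, 0.001, -0.082]
contact_force: [1.2, -1.0, -8.9]
grip_width: 15.8
```

```bash
python3 -m inch '[-0.8,-3,0,0,0,0,-1, -1.6,-6.2,0,0,0,0,-1, -2.4,-9.2,0,0,0,0,-1, -3.1,-11.8,0,0,0,0,-1, -3.4,-13.3,0,0,0,0,-1]'; python3 -m inch '[0,-0.03,0,0.15,0,0,-1, 0,-0.03,0,0.15,0,0,-1, 0,-0.03,-0.5,0.15,0,0,-1, 0,-0.03,-1,0.15,0,0,-1, 0,-0.03,-1.5,0.15,0,0,-1]'
```

```text
time: 19.8
tool_pos: [480.9, -75.1, 279.1]
tcp_rot: [3.137, 0.001, -0.084]
contact_force: [-0.4, 2.8, -8.6]
grip_width: 15.7
time: 20.3
tool_pos: [480.9, -74.5, 263.4]
tcp_rot: [3.14, 0.002, -0.082]
contact_force: [-0.3, -0.1, -8.7]
grip_width: 15.8
```

```bash
python3 -m inch '[0,-0.1,-0.5,0,0,0,-1, 0,-0.2,-1,0,0,0,-1, 0,-0.2,-1.5,0,0,0,-1, 0,-0.2,-2,0,0,0,-1, 0,-0.2,-2.1,0,0,0,-1]'; python3 -m inch '[0,0,-0.05,0,0,0,-1, 0,0,-0.1,0,0,0,-1, 0,0,-0.15,0,0,0,-1, 0,0,-0.2,0,0,0,-1, 0,0,-0.25,0,0,0,-1]'
 python3 - <<'E'
from h import *
import cv2
for n in ["side","scene"]:
    im=bot.capture(n);cv2.imwrite(f"pics/{n}3.png",im[:,:,::-1])
E
```

```text
time: 20.8
tool_pos: [480.5, -76.5, 241.6]
tcp_rot: [3.141, 0.003, -0.082]
contact_force: [0.3, 0.4, -8.6]
grip_width: 15.8
time: 21.3
tool_pos: [480.6, -76.5, 239.2]
tcp_rot: [3.14, 0.003, -0.082]
contact_force: [-0.3, -0.4, -8.3]
grip_width: 15.4
```

View pics/scene3.png

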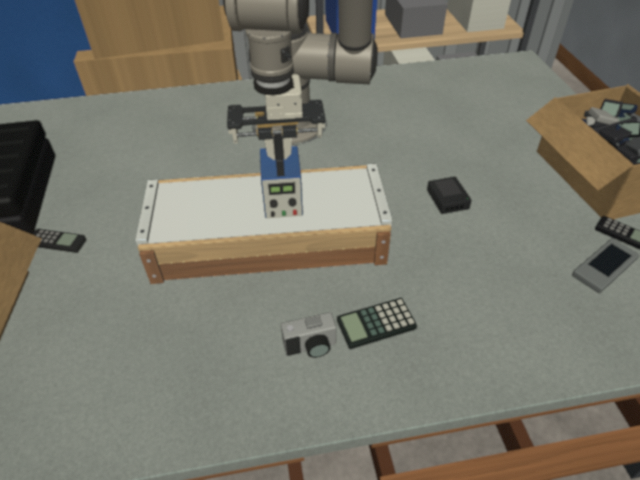

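View pics/side3.png

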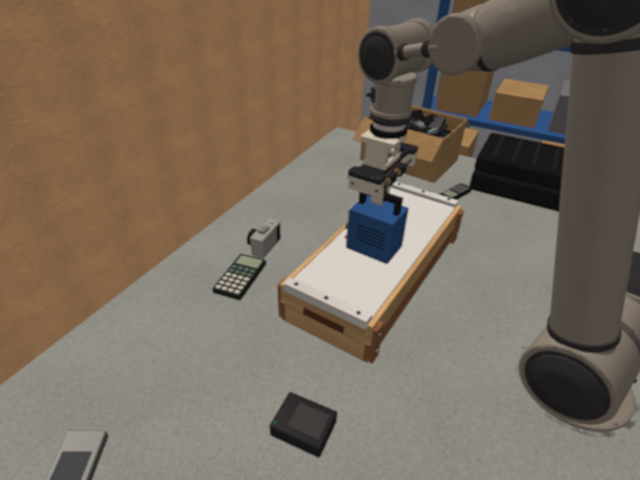

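The supply hangs centred across the lid (base ~(283,216) in scene), bystanders untouched. Set it down in half-millimetre rows.

```bash
python3 -m inch '[0,0,-0.03,0,-0.15,0,-1, 0,0,-0.06,0,-0.15,0,-1, 0,0,-0.09,0,-0.15,0,-1, 0,0,-0.12,0,-0.15,0,-1, 0,0,-0.15,0,-0.15,0,-1]'; python3 -m inch '[0,0,-0.02,0,0,0,-1, 0,0,-0.04,0,0,0,-1, 0,0,-0.06,0,0,0,-1, 0,0,-0.08,0,0,0,-1, 0,0,-0.1,0,0,0,-1]'
```

```text
time: 21.9
tool_pos: [480.5, -76.5, 237.6]
tcp_rot: [3.141, 0.0, -0.082]
contact_force: [-0.2, -0.7, -8.9]
grip_width: 15.3
time: 22.4
tool_pos: [480.5, -76.5, 236.6]
tcp_rot: [3.141, 0.0, -0.082]
contact_force: [-0.3, -0.0, -7.6]
grip_width: 15.7
```

```bash
python3 -m inch '[0,0,-0.02,0,0,0,-1, 0,0,-0.04,0,0,0,-1, 0,0,-0.06,0,0,0,-1, 0,0,-0.07,0,0,0,-1, 0,0,-0.07,0,0,0,-1]'; python3 -c "
from plant import bot;print(bot.get_obs()['moment'])"
```

```text
time: 22.9
tool_pos: [480.9, -76.6, 236.4]
tcp_rot: [3.14, -0.001, -0.082]
contact_force: [0.8, -0.8, -1.3]
grip_width: 15.6
[ 0.01047728  0.0711116  -0.01980002]
```

```bash
python3 -m inch '[0,0,-0.03,0,0,0,-1, 0,0,-0.03,0,0,0,-0.9, 0,0,-0.03,0,0,0,-0.7, 0,0,-0.03,0,0,0,-0.4, 0,0,-0.03,0,0,0,0]';python3 -m inch '[0,0,0,0,0,0,0, 0,0,0,0,0,0,0, 0,0,0,0,0,0,0,0,0,0,0,0,0,0,0,0,0,0,0,0,0]'; python3 - <<'E'
from h import *
import cv2
for n in ["side","scene"]:
    im=bot.capture(n);cv2.imwrite(f"pics/{n}4.png",im[:,:,::-1])
a=cv2.imread("pics/scene4.png")[100:240,220:340];b=cv2.imread("pics/side4.png")[170:280,320:430]
cv2.imwrite("pics/c4.png",np.hstack([cv2.resize(a,(390,455),interpolation=3),cv2.resize(b,(400,455),interpolation=3)]))
E
```

```text
time: 23.4
tool_pos: [481.3, -76.7, 236.5]
tcp_rot: [3.14, -0.002, -0.082]
contact_force: [-0.0, 1.2, -1.1]
grip_width: 27.3
time: 23.9
tool_pos: [481.3, -76.7, 236.5]
tcp_rot: [3.14, -0.002, -0.082]
contact_force: [0.4, -0.3, 0.6]
grip_width: 46.1
```

View pics/c4.png

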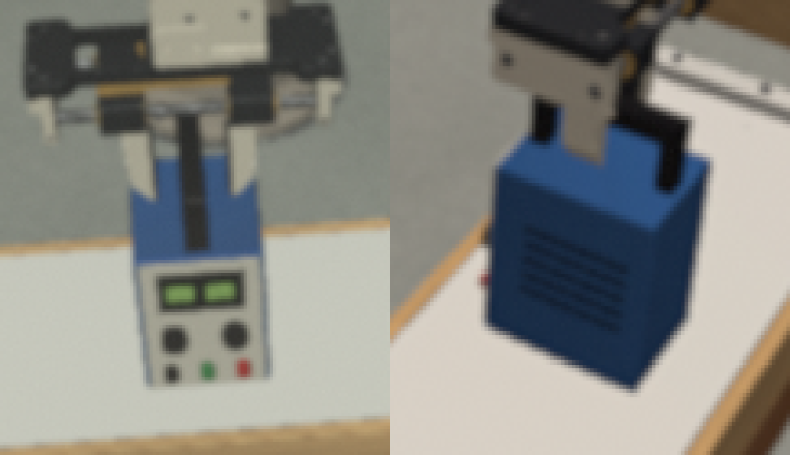

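```bash
python3 -m inch '[0,0,1,0,0,0,0.3, 0,0,2.5,0,0,0,0.3, 0,0,5,0,0,0,0.3, 0,0,8,0,0,0,0.3, 0,0,11,0,0,0,0.3]';python3 -m inch '[-2,0,1,0,0,0,0.3, -5,0,2,0,0,0,0.3, -8,0,2,0,0,0,0.3, -9,0,2,0,0,0,0.3, -9,0,2,0,0,0,0.3]'; python3 - <<'E'
from h import *
import cv2,pickle
pickle.dump(bot.calibration("wrist"),open("w5.pkl","wb"))
for n in ["wrist","side","scene"]:
    im=bot.capture(n);cv2.imwrite(f"pics/{n}5.png",im[:,:,::-1])
a=cv2.imread("pics/scene5.png")[130:230,235:325];b=cv2.imread("pics/side5.png")[170:280,320:430]
cv2.imwrite("pics/c5.png",np.hstack([cv2.resize(a,(405,450),interpolation=3),cv2.resize(b,(390,450),interpolation=3)]))
E
```

```text
time: 24.5
tool_pos: [481.1, -76.6, 348.4]
tcp_rot: [3.14, -0.003, -0.082]
contact_force: [0.1, 0.0, -0.3]
grip_width: 59.7
time: 25.0
tool_pos: [390.6, -76.6, 369.3]
tcp_rot: [3.14, -0.005, -0.083]
contact_force: [0.5, -0.4, -0.5]
grip_width: 59.9
```

View pics/c5.png

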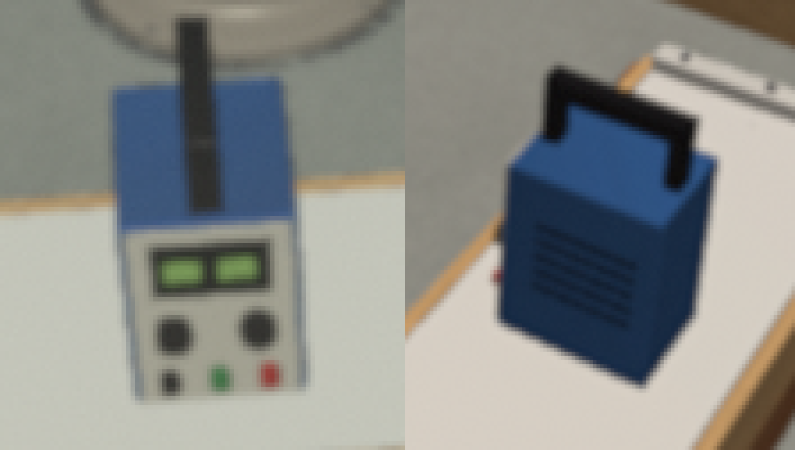

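View pics/wrist5.png

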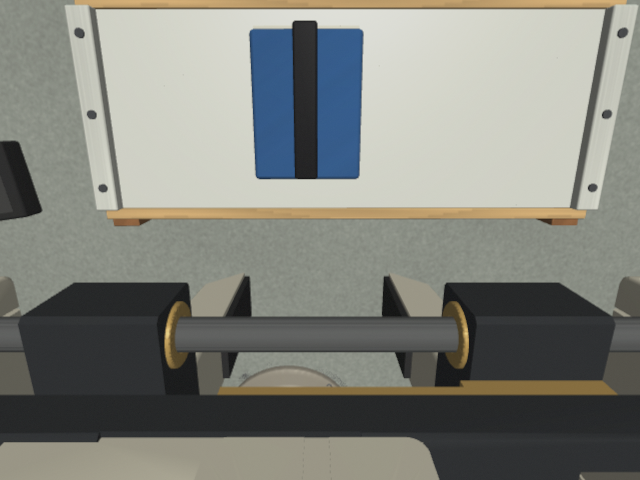

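Wrist view: the supply (252–362, 28–178) stands square and centred across the lid. To check that it's level, I'll test the vertical panel edges against the camera calibration, using the initial on-table picture as the reference.

```bash
cat > lv.py <<'E'
from h import *
import cv2
def tilt(n,pts):
    c=bot.calibration(n);R=np.array(c["cam_to_world"])[:3,:3]
    (vx,vy,x0,y0)=cv2.fitLine(np.array(pts,np.float32),cv2.DIST_HUBER,0,.01,.01).ravel()
    res=np.abs((np.array(pts)-[x0,y0])@[-vy,vx])
    r=[R@[(x0+s*vx-c["cx"])/c["fx"],(y0+s*vy-c["cy"])/c["fy"],1] for s in(-25,25)]
    m=np.cross(r[0],r[1]);h=np.linalg.norm(m[:2])
    m=m*np.sign(m[1]);return 1e3*m[2]/h, m[:2]/h*1, res.mean(),len(pts)   # mrad lean away from -m dir
def edges(img,row0,row1,xl0,xl1,xr0,xr1,ch):
    """linear predicted edge col; find subpixel mid crossing near it"""
    out=[[],[]]
    for y in range(row0,row1):
        t=(y-row0)/(row1-row0)
        for k,(a,b) in enumerate([(xl0,xl1),(xr0,xr1)]):
            x=int(round(a+t*(b-a)))
            seg=img[y,x-3:x+4,ch].astype(float)
            g=np.abs(np.diff(seg));g=np.where(g<.35*g.max(),0,g)
            out[k].append([x-3+.5+(g*np.arange(6)).sum()/g.sum(),y])
    return out
E
python3 - <<'E'
from lv import *
def at(p,s,x,y):return uncrop([p],s,x,y)[0]
for f,L,Rr,s,ox,oy in [("pics/scene0.png",[(262,350),(220,545)],[(484,348),(424,545)],6,420,170),("pics/scene5.png",[(123,228),(138,398)],[(294,225),(303,385)],4.5,235,130)]:
    im=cv2.imread(f);
    for e in (L,Rr):
        a=at(e[0],s,ox,oy);b=at(e[1],s,ox,oy);r0=int(a[1])+3;r1=int(b[1])-3
        f_=lambda y:a[0]+(y-a[1])/(b[1]-a[1])*(b[0]-a[0])
        p=edges(im,r0,r1,f_(r0),f_(r1),f_(r0),f_(r1),2)[0]
        print(f,tilt("scene",p))
E
```

```text
pics/scene0.png (np.float64(5.140713092170315), array([0.50881003, 0.86087882]), np.float64(0.08148763815359673), 27)
pics/scene0.png (np.float64(-4.672952309117914), array([0.58685918, 0.80968901]), np.float64(0.14564564229622382), 27)
pics/scene5.png (np.float64(-1.9840180476659977), array([0.0290422 , 0.99957819]), np.float64(0.15048612130107952), 32)
pics/scene5.png (np.float64(5.255626293023003), array([0.12042905, 0.99272194]), np.float64(0.17114602901120818), 30)
```

```bash
python3 - <<'E'
from lv import *
A={n:np.mean([bot.capture(n).astype(float)[:,:,::-1] for _ in range(10)],0) for n in("scene","side")}
for n in A: cv2.imwrite(f"pics/{n}avg.png",A[n].round().astype(np.uint8))
im=A["scene"]
for e in ([(123,228),(138,398)],[(294,225),(303,385)]):
    a,b=[uncrop([q],4.5,235,130)[0] for q in e];r0=int(a[1])+3;r1=int(b[1])-3
    f_=lambda y:a[0]+(y-a[1])/(b[1]-a[1])*(b[0]-a[0])
    for ch in (0,1,2): print(ch,tilt("scene",edges(im,r0,r1,f_(r0),f_(r1),0+5,5,ch)[0])[::2])
# side crop scale 390/110
sx,sy=390/110,450/110
B=A["side"];B0=cv2.imread("pics/side0.png").astype(float)
def q(p):return np.array([(p[0]-405+.5)/sx-.5+320,(p[1]+.5)/sy-.5+170])
S=[[q((510,170)),q((498,320))],[q((716,160)),q((694,315))],[q((664,228)),q((643,385))]]
def q0(p):return uncrop([p],5,185,310)[0]
S0=[[q0((42,202)),q0((80,380))],[q0((405,225)),q0((413,405))],[q0((235,362)),q0((262,540))]]
for nm,I,SS in(("now",B,S),("ref",B0,S0)):
  for a,b in SS:
    r0=int(a[1])+4;r1=int(b[1])-3
    f_=lambda y:a[0]+(y-a[1])/(b[1]-a[1])*(b[0]-a[0])
    t=[tilt("side",edges(I,r0,r1,f_(r0),f_(r1),5,5,ch)[0]) for ch in(0,1,2)]
    print(nm,[(round(float(u[0]),1),round(float(u[2]),2)) for u in t],t[0][1])
E
```

```text
0 (np.float64(-1.9029994159764303), np.float64(0.1680738989644669))
1 (np.float64(2.9574933582532634), np.float64(0.15218208491398663))
2 (np.float64(4.68526095568481), np.float64(0.16126108282399207))
0 (np.float64(2.0234509664891007), np.float64(0.17692117152025466))
1 (np.float64(4.763052723465041), np.float64(0.1630185209210995))
2 (np.float64(6.233805885456781), np.float64(0.1798567118852773))
now [(3.5, 0.38), (12.0, 0.38), (9.2, 0.28)] [0.92606892 0.37735443]
now [(-1.8, 0.1), (-0.3, 0.09), (0.3, 0.08)] [0.97190383 0.2353783 ]
now [(-4.5, 0.28), (-12.2, 0.34), (-48.3, 0.61)] [0.96397127 0.26600637]
ref [(4.5, 0.17), (0.9, 0.1), (-1.5, 0.07)] [0.65063662 0.75938922]
ref [(-1.0, 0.13), (-0.9, 0.11), (0.6, 0.09)] [0.80471665 0.59365909]
ref [(-8.0, 0.45), (-13.1, 0.45), (7.8, 0.66)] [0.71581446 0.69829053]
```

Level in x is good, and lean in y is about 3±3 mrad, which isn't tight enough. I'll cross-check by touching the case top lightly with closed fingers, 33 mm either side of the handle.

```bash
python3 -m inch '[2.5,1,-1,0,0.1,0,-1, 5,2,-2,0,0.3,0,-1, 7.5,2.8,-4,0,0.3,0,-1, 9.4,3.3,-7,0,0.3,0,-1, 9.4,3.3,-9,0,0.3,0,-1]'; python3 -m inch '[0,0,0,0,0,0,-1,0,0,0,0,0,0,-1,0,0,0,0,0,0,-1,0,0,0,0,0,0,-1,0,0,0,0,0,0,-1]'
```

```text
time: 26.65
tool_pos: [486.3, -42.9, 276.0]
tcp_rot: [3.14, 0.004, -0.081]
contact_force: [-0.2, -0.1, -1.1]
grip_width: 24.4
time: 27.15
tool_pos: [486.5, -43.1, 277.1]
tcp_rot: [3.14, 0.002, -0.082]
contact_force: [-0.3, -0.5, 0.0]
grip_width: 0.5
```

```bash
python3 -m inch '[0,0,-1.5,0,0,0,-1, 0,0,-3,0,0,0,-1, 0,0,-4,0,0,0,-1, 0,0,-4.9,0,0,0,-1, 0,0,-5.1,0,0,0,-1]'; python3 -m inch '[0,0,-0.05,0,0,0,-1,0,0,-0.1,0,0,0,-1,0,0,-0.15,0,0,0,-1,0,0,-0.2,0,0,0,-1,0,0,-0.2,0,0,0,-1]'
```

```text
time: 27.65
tool_pos: [486.2, -43.1, 225.4]
tcp_rot: [3.14, 0.003, -0.082]
contact_force: [-0.9, -0.3, 1.1]
grip_width: 0.6
time: 28.15
tool_pos: [486.2, -43.1, 223.5]
tcp_rot: [3.14, 0.003, -0.082]
contact_force: [0.4, 0.6, 0.6]
grip_width: 0.6
```

```bash
for i in 1 2; do python3 -m inch '[0,0,-0.01,0,0,0,-1,0,0,-0.02,0,0,0,-1,0,0,-0.03,0,0,0,-1,0,0,-0.04,0,0,0,-1,0,0,-0.04,0,0,0,-1]'|grep -E 'tool_pos|force'; done
```

```text
tool_pos: [486.2, -43.1, 223.1]
contact_force: [0.3, -0.6, 0.4]
tool_pos: [486.2, -43.1, 222.6]
contact_force: [0.1, 0.1, -0.2]
```

```bash
for i in 1 2; do python3 -m inch '[0,0,-0.01,0,0,0,-1,0,0,-0.02,0,0,0,-1,0,0,-0.03,0,0,0,-1,0,0,-0.03,0,0,0,-1,0,0,-0.03,0,0,0,-1]'|grep -E 'tool_pos|force'; done
```

```text
tool_pos: [486.2, -43.1, 222.3]
contact_force: [1.2, 0.1, 0.6]
tool_pos: [486.2, -43.0, 222.3]
contact_force: [-0.9, 0.6, 2.9]
```

```bash
python3 -m inch '[0,0,1.5,0,0,0,-1, 0,0,5,0,0,0,-1, -0.25,-3.3,6,0,0,0,-1, -0.53,-6.6,6,0,0,0,-1, -0.53,-6.6,5.5,0,0,0,-1]';python3 -m inch '[0,0,-1.5,0,0,0,-1, 0,0,-3,0,0,0,-1, 0,0,-4,0,0,0,-1, 0,0,-4.8,0,0,0,-1, 0,0,-5.2,0,0,0,-1]'|grep -E 'tool|force'
```

```text
time: 30.65
tool_pos: [481.2, -112.2, 277.7]
tcp_rot: [3.138, 0.001, -0.085]
contact_force: [0.7, -0.7, 0.0]
grip_width: 0.1
tool_pos: [481.0, -111.8, 224.9]
contact_force: [-0.4, -0.1, 0.3]
```

```bash
python3 -m inch '[0,0.25,0,0,0,0,-1,0,0.25,-0.05,0,0,0,-1,0,0.25,-0.1,0,0,0,-1,0,0.25,-0.15,0,0,0,-1,0,0.25,-0.18,0,0,0,-1]'|grep -E 'tool|force';for i in 1 2 3; do python3 -m inch '[0,0,-0.01,0,0,0,-1,0,0,-0.02,0,0,0,-1,0,0,-0.03,0,0,0,-1,0,0,-0.03,0,0,0,-1,0,0,-0.03,0,0,0,-1]'|grep -E 'tool_pos|force'; done
```

```text
tool_pos: [481.1, -109.3, 223.3]
contact_force: [-0.2, -0.4, 0.1]
tool_pos: [481.1, -109.3, 223.0]
contact_force: [-0.3, 0.5, 0.5]
tool_pos: [481.1, -109.3, 222.7]
contact_force: [-0.0, -0.5, -0.9]
tool_pos: [481.1, -109.3, 222.4]
contact_force: [-0.1, 0.2, 0.3]
```

```bash
for i in 1 2; do python3 -m inch '[0,0,-0.01,0,0,0,-1,0,0,-0.02,0,0,0,-1,0,0,-0.03,0,0,0,-1,0,0,-0.03,0,0,0,-1,0,0,-0.03,0,0,0,-1]'|grep -E 'tool_pos|force'; done
```

```text
tool_pos: [481.1, -109.4, 222.3]
contact_force: [-1.1, -1.4, 1.8]
tool_pos: [481.1, -109.5, 222.2]
contact_force: [-1.6, -0.4, 5.5]
```

Case top is at 222.3 mm on both sides at about 2 N, so it is level to ~2–3 mrad. Retreating.

```bash
python3 -m inch '[0,0,0.5,0,0,0,-1, 0,0,2,0,0,0,-1, 0,0,5,0,0,0,-1, 0,0,9,0,0,0,-1, -1,-2,12,0,0,0,-1]'; python3 -m inch '[-1,-4,0,0,0,0,-1, -1,-7,0,0,0,0,-1, -1,-7,0,0,0,0,-1, -1,-7,0,0,0,0,-1, -1,-7,0,0,0,0,-1]'; python3 - <<'E'
from lv import *
for n in ["side","scene"]:
    cv2.imwrite(f"pics/{n}6.png",bot.capture(n)[:,:,::-1])
im=cv2.imread("pics/scene6.png").astype(float)
for e in ([(123,228),(138,398)],[(294,225),(303,385)]):
    a,b=[uncrop([q],4.5,235,130)[0] for q in e];r0=int(a[1])+3;r1=int(b[1])-3
    f_=lambda y:a[0]+(y-a[1])/(b[1]-a[1])*(b[0]-a[0])
    print([round(float(tilt("scene",edges(im,r0,r1,f_(r0),f_(r1),5,5,ch)[0])[0]),1) for ch in(0,1,2)])
P=ray("side",uncrop([[0,0]],1,0,0),110)
E
```

```text
time: 34.65
tool_pos: [471.9, -128.3, 344.2]
tcp_rot: [3.139, -0.001, -0.082]
contact_force: [0.5, -0.1, 1.1]
grip_width: 0.6
time: 35.15
tool_pos: [462.0, -197.4, 344.0]
tcp_rot: [3.139, -0.0, -0.081]
contact_force: [-0.6, -0.0, -0.0]
grip_width: 0.7
[0.4, -0.8, 1.3]
[1.7, 0.9, 9.5]
```

View pics/scene6.png

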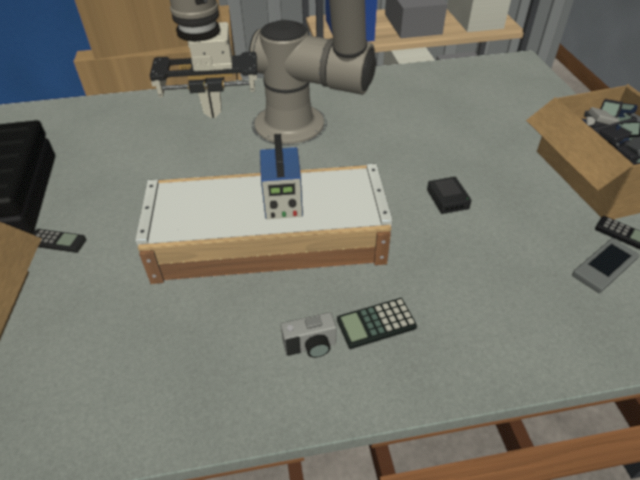

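The supply stands upright on the lid (base ≈ (283,216)), the arm is clear, and the hub, camera and calculator are where they were at the start. Handing in.

```bash
python3 -c "
from plant import bot;print(bot.close_job())"
```

```text
the job is handed in; nothing more can be done
None
```

The power supply is standing on the lid over the crossbar, released, with the arm clear. I handed the job in at about 35 s; no verdict is reported.

- **Finding the crossbar:** I pressed along the lid with closed fingertips, and the highest force I read was about 12 N. The stiffness was symmetric about world y ≈ -76 mm, roughly 41 mm towards +y from the lid's middle. I'd put that at ±6 mm.
- **Placing:** I lifted the supply by its handle (about 0.9 kg) and lowered it at under 10 mm/s to about (482, -76). It showed about 8 N of its weight on the lid before I let go.
- **Level along the crate (y):** light touches on the case top 33 mm either side of the handle both met it at z = 222.3 mm, so it is level to about 2–3 mrad.
- **Level by camera:** the edge checks were noisier. Most were consistent with level, within about ±5 mrad. A few single-channel readings on poorly fitting edges were higher (9.5 mrad in the last scene picture, and up to 48 mrad in the side view), and I gave those no weight.
- **Other goods:** by eye, the network box, camera and calculator are in the same places in the last picture as in the first. I did not measure their positions.

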